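# Catch the instrument case's lid and lower it shut

### The job

The hinged lid of the black instrument case stands open, leaning back. Tip it forward past its balance, catch it on a finger as it starts to fall, and lower it gently on that finger until it is fully shut, without ever letting it drop or slam. Push and support the lid only with the fingers, never pinch it between them or force it, and leave the small things beside the case where they are.

Things in the scene. Friction and masses are not known exactly. Their poses are not given: they have to be found in the camera images.
- case: Black hinged instrument case, 248 x 132 mm in plan and 45 mm high when shut, fixed to the worktop. Origin: centre of its underside. Its x axis runs along the long side, parallel to the hinge; its y axis points to the hinge side (the side away from the robot); z up. The lower shell is 25 mm high and open on top, with its front wall 61 mm from the centre towards -y.
- case_lid (a joint): Opening angle of the lid (rad): 0 = fully shut, 1.57 = panel upright, 1.83 = leaning back on its stop, where it starts. Loose hinge (friction 0.012 N m, drag 0.02 N m s/rad), lid about 0.13 kg. Balance near 1.37, as the lid is deep: let go above 1.5 it falls back open, below about 1.24 it falls shut by itself and soon passes 2 rad/s if nothing supports it.
- tab_outer: Outer skin (3 mm) of the pull tab, a flat ribbed black plate 64 mm wide that sticks out 32 mm from the middle of the lid's free edge; the whole tab is 6 mm thick. Uppermost face of the tab when the lid is shut, facing away from the robot when it is open. Its frame is that of the lid, coinciding with the case's frame when shut; the skin's middle is at (0, -76, 41) mm in it.
- tab_inner: Inner skin (3 mm) of the same tab: the underside when the lid is shut (37 mm above the worktop), facing the robot when the lid stands open. Same frame as the outer skin.
- tab_mid (a point): Point inside the tab, half-way through its thickness, centred along its width, 14 mm from its free edge. With the lid shut it lies at (0, -80, 40) mm in the case's frame. Its x axis runs along the hinge, -y points from the hinge out towards the tab's free edge, z out of the tab's outer face.
- lid_hinge (a point): Point on the hinge axis, half-way along it, at (0, 63, 25) mm in the case's frame. The axis runs along the case's x. The tab's middle plane runs 15 mm outside the parallel plane through the hinge axis, and tab_mid is 143 mm from the axis measured along the lid.
- eyepiece: Black round eyepiece, 33 mm across, 47 mm high, standing loose beside the case's right end (seen from the robot); origin at the centre of its underside. A bystander.
- driver: Small screwdriver with a black handle and red end, 115 mm long, 12 mm thick, lying loose beside the case's left end; origin under its middle. A bystander.
- kapton_roll: Small roll of amber tape, 53 mm across, 12 mm high, lying flat and loose in front of the case's left half; origin at the centre of its underside. A bystander.

How it is judged:
On the way, in this order (a step that is already met when the one before it is completed fails the run):
1. the lid is tipped forward past its balance (value of joint case_lid below 1.35 rad).
2. the lid, past its balance, rests on a finger (half open or so) without falling (value of joint case_lid between 0.25 and 1.15 rad and contact force between the fingers and case_lid above 0.05 N), for 0.2 s.
3. the lid is still carried by a finger when nearly shut (value of joint case_lid between 0.02 and 0.25 rad and contact force between the fingers and case_lid above 0.05 N), for 0.1 s.
At the end, for the whole second after the job is handed in: The lid is fully shut (opening angle under 0.03 rad) and at rest; eyepiece, driver and tape roll lie within 15 mm of where they began, the eyepiece upright (value of joint case_lid below 0.03 rad and velocity of joint case_lid between -0.05 and 0.05 rad/s and distance of each of eyepiece, driver, kapton_roll from where it was at the start of the episode below 0.015 m and angle between eyepiece's own z axis and vertical below 0.2 rad); the robot touches nothing.
It fails at once if the lid falls freely (closing faster than 2 rad/s) (velocity of joint case_lid below -2 rad/s).
It fails at once if the lid slams (closing faster than 1.2 rad/s in the last 0.1 rad) (value of joint case_lid below 0.1 rad and velocity of joint case_lid below -1.2 rad/s).
It fails at once if the tab is pinched between the fingers (more than 2 N on both faces at once) (contact force between the fingers and tab_outer above 2 N and contact force between the fingers and tab_inner above 2 N).
It fails at once if the lid is forced (more than 20 N on it) (contact force between the fingers and case_lid above 20 N).
It fails at once if a bystander is pushed about or lifted (distance of any of eyepiece, driver, kapton_roll from where it was at the start of the episode above 0.02 m).
It also fails if it takes over 48 s, if anything falls off the work surface, if the arm or the gripper's body presses on something with over 40 N, if the wrist force passes 120 N, or if a joint passes its speed limit or range.

### The arm

A 6-joint arm with a two-finger parallel gripper is mounted at the origin on a cart in front of the work surface, level with it; the furniture and walls round the work are solid. World frame = base frame: x ahead of the robot, y to its left, z up, the work surface at z = 0. Lengths are in m, angles in rad, forces in N, time in s.
With the tool pointing down it reaches from about 0.35 to 0.975 m from the base axis. Payload 4.9 kg.
Tool frame: the origin (TCP) lies midway between the tips of the shut fingers; the grasp point (between the pads) lies 19 mm behind it; z points along the fingers, y is the line along which they close (so a half turn about z gives the same grasp; the last joint's range is limited). The gripper opens to 85 mm and grips with 20 to 120 N. Pads are 22 mm wide; open, the fingers measure 114 mm over their backs; the gripper's body (76 mm by 85 mm) begins 54 mm behind the grasp point. The pads swing forward as they close: fully open they stand 13 mm farther back than shut.
Start: joints at [1.022, 0.053, 1.613, -0, 1.476, -0.119], TCP at [0.26, 0.568, 0.199] pointing down, gripper open.
Joint ranges: [-3.01, 3.01], [-1.01, 2.22], [0.06, 2.58], [-1.02, 4.17], [0.09, 2.62], [-3.14, 3.14]. Speed limits (rad/s): [2.57, 2.57, 3.14, 3.14, 3.14, 3.14].

### API

Orientations are given as a unit quaternion [w, x, y, z].
In Python, from plant import * gives the robot as it stands.
- The arm moves only by the tool jog_arm, never from a script. Its argument "targets" is a list of rows, each a list of 3 entries, a list of its own where there are three numbers: the shift along the tool's x, y, z in units of 25 mm (1.0 is 25 mm), then the turn, a rotation vector about the tool's x, y, z in units of 8 degrees (1.0 is 8 degrees), then the opening in per cent of the stroke, from 0 (shut) to 100 (fully open). A call has 1 to 8 rows; each row is the pose to reach, as a shift and turn from the pose commanded when the call began, along the tool's axes at that moment; what a row does not reach only later rows make up. A row lasts 1/8 s, in which the tool goes at most 62.5 mm and 10.7 degrees, less where a joint would pass 70% of its speed; a pose out of reach is approached as far as the arm can. A call with a gripper value outside its range is refused whole. The fingers move at their own pace and stop on an object; the grip force is fixed at half the most. Time passes only in rows, so rows that repeat a pose let the fingers close. It gives the time, the measured TCP pose, the force, the opening and the grip force at its end, in the units of the state.
- state(): the state, without advancing time (a new reading comes with each control period).
- grab_frame(name): name is "side" or "top"; returns (picture, depth): 400x640x3 uint8, red, green, blue; 400x640 float32, m along the optical axis (not along the pixel's ray), 0 where there is no reading.
- camera_params(name): a dict with "fovy" (degrees; the focal length in pixels is half the picture's height over the tangent of half this angle, whatever the lens; pixels are square), "cx", "cy" (the principal point, pixels), "rvec" (rotation vector, rad) and "tvec" (3), from world to camera coordinates, as OpenCV has them. Camera axes: x right, y down, z forward; pixel columns grow to the right and rows downward; lengths in m; the calibration is good to about 2 mm. A picture is of the moment at which its call begins. camera_params takes no time and is no camera call.
- job_done(): hands the job in; it is judged then, once.
The state is a dict: "time": time; "joint_pos": joint angles; "joint_vel": joint speeds; "joint_efforts": joint torques, N m; "tool_pos": TCP position; "tool_rot": TCP orientation; "contact_force": force on the tool from outside, world axes, zero at the start; "ft_torque": the same for the moment, N m; "gripper_width": opening from 0.0 (shut) to 1.0 (fully open); "grasp_force": force on a finger pad.
Only numpy, scipy, OpenCV 4.12 (cv2) and the standard library are available. Lean on these libraries where they do the work, as an engineer would, in place of code of your own. Each camera call takes 0.05 s, during which the arm holds its last target. There are 200 camera calls.

## Working session

There is one attempt and no reset: what is moved stays moved. The work goes in short steps, Python scripts to look and compute and a tool call to move; the robot and the scene stay as the last step left them, time stands still between calls to the robot, and variables do not carry over. Pictures are saved under pics/ and viewed, at most 12 in all, crops included, and the job is handed in when it is done.

Besides the shell and the picture viewer there is one more tool, called after "Call:" by a JSON object that holds its "method" and its "body", one argument or row to a line. jog_arm: Moves the arm, as the interface text tells. Its arguments: {"type":"object","properties":{"targets":{"type":"array"}},"required":["targets"]}

```bash
mkdir -p pics; ls; cat > h.py <<'E'
from plant import *
import numpy as np, cv2
def cam(n):
    c=camera_params(n); f=200/np.tan(np.radians(c["fovy"])/2)
    R=cv2.Rodrigues(np.array(c["rvec"],float))[0]; return f,c["cx"],c["cy"],R,np.array(c["tvec"],float)
def ray(n,u,v,z):
    f,cx,cy,R,t=cam(n); o=-R.T@t; d=R.T@np.array([(u-cx)/f,(v-cy)/f,1]); return o+d*(z-o[2])/d[2]
def pts(n,depth):
    f,cx,cy,R,t=cam(n); v,u=np.indices(depth.shape)
    P=np.stack([(u-cx)/f*depth,(v-cy)/f*depth,depth],-1); return (P-t)@R
def proj(n,p):
    f,cx,cy,R,t=cam(n); q=R@np.array(p)+t; return f*q[0]/q[2]+cx,f*q[1]/q[2]+cy
E
python3 - <<'E'
from h import *
for n in("side","top"):
    p,d=grab_frame(n); cv2.imwrite(f"pics/{n}0.png",p[...,::-1]); np.savez(f"{n}0.npz",p=p,d=d); c=cam(n); print(n,c[0],-c[3].T@c[4],c[3][2])
print(state())
E
```

```text
pics
side 499.87279171794285 [ 0.15256802 -0.40773016  0.61880189] [ 0.40772488  0.69055618 -0.59740488]
top 468.10451884887374 [0.37325387 0.22985237 0.8781776 ] [ 0.19509833 -0.01835031 -0.98061201]
{'time': 0.1, 'joint_pos': array([ 1.02203299e+00,  5.32788829e-02,  1.61416291e+00,  2.87811163e-05,
        1.47598019e+00, -1.18972690e-01]), 'joint_vel': array([-0.00049814, -0.00016791, -0.00335563,  0.00046959, -0.00049815,
        0.00217532]), 'joint_efforts': array([ 5.12327406e-04, -3.94907677e+01, -3.71363318e+01, -1.62776287e-04,
        3.91155263e-03,  5.80429810e-05]), 'tool_pos': array([0.26007632, 0.56763775, 0.1976897 ]), 'tool_rot': array([-3.13269445e-04,  2.13246413e-01,  9.76998020e-01, -8.59465095e-04]), 'contact_force': array([ 0.12165153, -1.17967308, -0.03388317]), 'ft_torque': array([ 0.04863865, -0.00902971, -0.03809711]), 'grasp_force': 0.0, 'gripper_width': 0.9971212370000736}
```

View pics/side0.png

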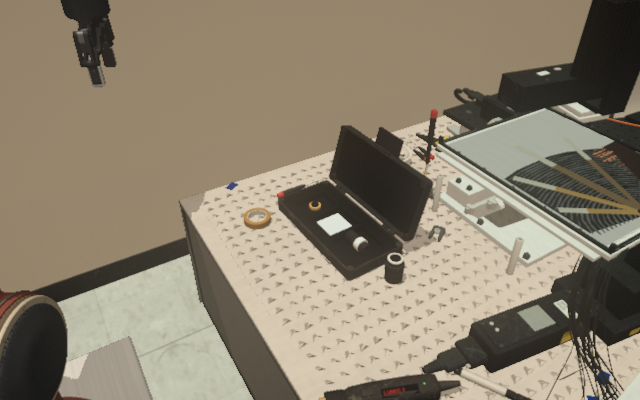

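View pics/top0.png

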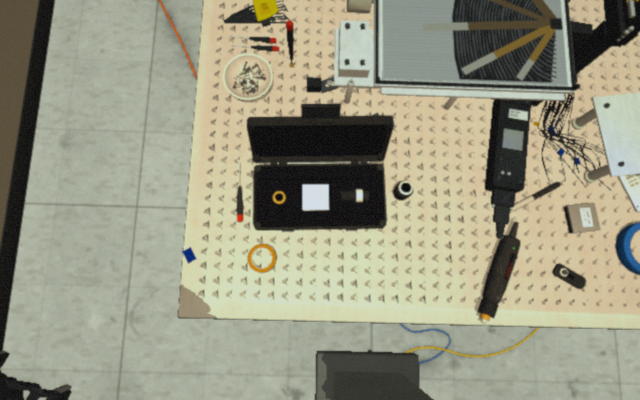

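The side view shows the open case, with its tab at about (390,143), the tape at (257,217) and the eyepiece at (394,267). In the top view the shell's front corners are near (254,229) and (386,228), the tab is at (320,110), the driver at (240,203), the tape at (262,258) and the eyepiece at (404,189).

```bash
python3 - <<'E'
from h import *
z=np.load("top0.npz"); p,d=z["p"],z["d"]; P=pts("top",d)
print("depth valid",(d>0).mean())
m=((p.max(2)<75)).astype(np.uint8)
# lower shell front region
m2=m.copy(); m2[:175]=0; m2[240:]=0; m2[:,:249]=0; m2[:,:].T[392:]=0
c=max(cv2.findContours(m2,0,2)[0],key=cv2.contourArea); print("shell",cv2.boundingRect(c),cv2.minAreaRect(c))
fr=[(x,max(y for xx,y in c[:,0] if xx==x)) for x in range(262,380)]
k=np.polyfit(*zip(*fr),1); print("front edge fit",k)
for u in (c[:,0,0].min(),c[:,0,0].max()): print("front corner",u,ray("top",u,np.polyval(k,u)+.5,.025), ray("top",u,np.polyval(k,u)+.5,0))
# lid points
q=P[90:165,245:400].reshape(-1,3); dm=d[90:165,245:400].reshape(-1); q=q[(dm>0)&(q[:,2]>.06)]
print(len(q),q.min(0),q.max(0)); 
for lo in np.arange(.04,.22,.02):
    s=q[(q[:,2]>=lo)&(q[:,2]<lo+.02)]
    if len(s): print(round(lo,2),len(s),np.percentile(s,[2,50,98],axis=0).round(4).tolist())
t=P[100:120,300:342]; tm=t[(t[...,2]>.165)]; print("tab",tm.min(0),tm.max(0))
for n,u,v,h in(("tape",262,258,.012),("eye",404,189,.047),("drv",240,203,.006)): print(n,ray("top",u,v,h),P[v,u])
E
```

```text
depth valid 0.9958984375
shell (254, 175, 132, 56) ((319.5, 202.5), (55.0, 131.0), 90.0)Traceback (most recent call last):
  File "<stdin>", line 8, in <module>
ValueError: max() iterable argument is empty
```

```bash
python3 - <<'E'
from h import *
z=np.load("top0.npz"); p,d=z["p"],z["d"]; P=pts("top",d)
m=((p.max(2)<75)).astype(np.uint8)
m2=m.copy(); m2[:175]=0; m2[240:]=0; m2[:,:249]=0; m2[:,392:]=0
c=max(cv2.findContours(m2,0,1)[0],key=cv2.contourArea)[:,0]
fr=[(x,max(c[c[:,0]==x,1])) for x in range(262,380)]
k=np.polyfit(*zip(*fr),1); print("front edge fit",k)
for u in (c[:,0].min(),c[:,0].max()+1): print("front corner",u,ray("top",u,np.polyval(k,u)+.5,.025))
q=P[90:165,245:400].reshape(-1,3); dm=d[90:165,245:400].reshape(-1); q=q[(dm>0)&(q[:,2]>.03)]
for lo in np.arange(.04,.22,.02):
    s=q[(q[:,2]>=lo)&(q[:,2]<lo+.02)]
    if len(s): print(round(lo,2),len(s),np.percentile(s,[2,50,98],axis=0).round(4).tolist())
t=P[100:120,300:342]; tm=t[(t[...,2]>.165)]; print("tab",tm.min(0),tm.max(0))
for n,u,v,h in(("tape",262,258,.012),("eye",404,189,.047),("drv",240,203,.006)): print(n,ray("top",u,v,h),P[v,u])
# shell rim points by depth
r=P[160:235,245:395].reshape(-1,3); r=r[(r[:,2]>.019)&(r[:,2]<.032)]; print("rim",np.percentile(r,[1,50,99],axis=0))
E
```

```text
front edge fit [-1.69162841e-02  2.33642008e+02]
front corner 254 [0.48234147 0.32411326 0.025     ]
front corner 386 [0.49346506 0.08181243 0.025     ]
0.04 837 [[0.6218, 0.0891, 0.0403], [0.6304, 0.2056, 0.0499], [0.7443, 0.3283, 0.0597]]
0.06 886 [[0.6272, 0.0897, 0.0605], [0.6359, 0.2075, 0.0698], [0.6436, 0.3291, 0.0797]]
0.08 936 [[0.6329, 0.0899, 0.0805], [0.6411, 0.2109, 0.0899], [0.6479, 0.3293, 0.0996]]
0.1 966 [[0.6388, 0.09, 0.1004], [0.6464, 0.2097, 0.1101], [0.6532, 0.3295, 0.1194]]
0.12 440 [[0.6365, 0.0888, 0.1202], [0.6503, 0.202, 0.1246], [0.665, 0.3318, 0.1399]]
0.14 1412 [[0.6411, 0.0951, 0.1402], [0.6529, 0.2115, 0.1433], [0.6629, 0.3254, 0.158]]
0.16 429 [[0.6603, 0.0875, 0.1602], [0.6655, 0.2, 0.1714], [0.6967, 0.24, 0.1752]]
tab [0.37325387 0.17903373 0.16505159] [0.67120339 0.24160364 0.8781776 ]
tape [0.4324551  0.30825594 0.012     ] [4.33256569e-01 3.09317365e-01 2.73664197e-04]
eye [0.5624184  0.05235063 0.047     ] [0.56480874 0.05010766 0.03649697]
drv [0.53500754 0.35518346 0.006     ] [0.53415961 0.35452646 0.01057203]
rim [[0.48505913 0.08193548 0.01904405]
 [0.56264699 0.18976368 0.0235863 ]
 [0.61969819 0.32935525 0.03126658]]
```

Call:
{"method": "jog_arm", "body": {
  "targets": [
    [[0, 0, -2], [0, 0, 0], 35],
    [[-20.7, -6.2, -2], [0, 0, 7.85], 35],
    [[-20.7, -6.2, -2], [0, 0, 7.85], 35],
    [[-20.7, -6.2, -2], [0, 0, 7.85], 35],
    [[-20.7, -6.2, -2], [0, 0, 7.85], 35],
    [[-20.7, -6.2, -2], [0, 0, 7.85], 35],
    [[-20.7, -6.2, -2], [0, 0, 7.85], 35],
    [[-20.7, -6.2, -2], [0, 0, 7.85], 35]
  ]
}}

```text
time: 1.1
tool_pos: [0.5902, 0.2778, 0.2482]
tool_rot: [-0.0, 0.691, 0.722, -0.0]
contact_force: [0.1, 0.2, 0.7]
gripper_width: 0.349
grasp_force: 0.0
```

Call:
{"method": "jog_arm", "body": {
  "targets": [
    [[0, 0, 0], [0, 0, 0], 35]
  ]
}}

```text
time: 1.23
tool_pos: [0.5913, 0.276, 0.2475]
tool_rot: [-0.0, 0.693, 0.721, -0.001]
contact_force: [-0.7, 0.3, 0.3]
gripper_width: 0.351
grasp_force: 0.0
```

Call:
{"method": "jog_arm", "body": {
  "targets": [
    [[-1.4, 1.4, 0], [0, 0, 0], 35],
    [[-2.7, 2.85, 0], [0, 0, 0], 35],
    [[-2.7, 2.85, 0], [0, 0, 0], 35],
    [[-2.7, 2.85, 0], [0, 0, 0], 35]
  ]
}}

```text
time: 1.72
tool_pos: [0.6623, 0.2162, 0.2483]
tool_rot: [-0.001, 0.691, 0.723, -0.0]
contact_force: [0.1, -0.2, -0.3]
gripper_width: 0.346
grasp_force: 0.0
```

```bash
python3 - <<'E'
from h import *
p,d=grab_frame("side"); c=p[60:260,250:500]; cv2.imwrite("pics/s1.png",cv2.resize(c,None,fx=3,fy=3)[...,::-1])
s=state(); print(s["tool_pos"],s["tool_rot"],s["joint_pos"].round(2)); print(proj("side",s["tool_pos"]),"tabtip",proj("side",[.6665,.2112,.173]))
P=pts("side",d); m=(P[...,2]>.2)&(P[...,0]>.6)&(P[...,0]<.73)&(abs(P[...,1]-.21)<.06)
for lo in np.arange(.235,.30,.006):
    q=P[m&(P[...,2]>=lo)&(P[...,2]<lo+.006)]
    if len(q): print(round(lo,3),len(q),q[:,0].min().round(4),q[:,0].max().round(4),q[:,1].min().round(3))
E
```

```text
[0.66219746 0.21651477 0.2486054 ] [-4.44427203e-04  6.90467927e-01  7.23362854e-01 -1.60546194e-04] [0.21 0.2  1.37 0.   1.57 0.16]
(np.float64(390.1389722155263), np.float64(93.30594264686223)) tabtip (np.float64(390.54032202065855), np.float64(132.63041057967848))
0.277 14 0.6403 0.6787 0.206
0.283 63 0.6352 0.6842 0.202
0.289 93 0.6325 0.6906 0.202
0.295 91 0.6321 0.6905 0.202
```

View pics/s1.png

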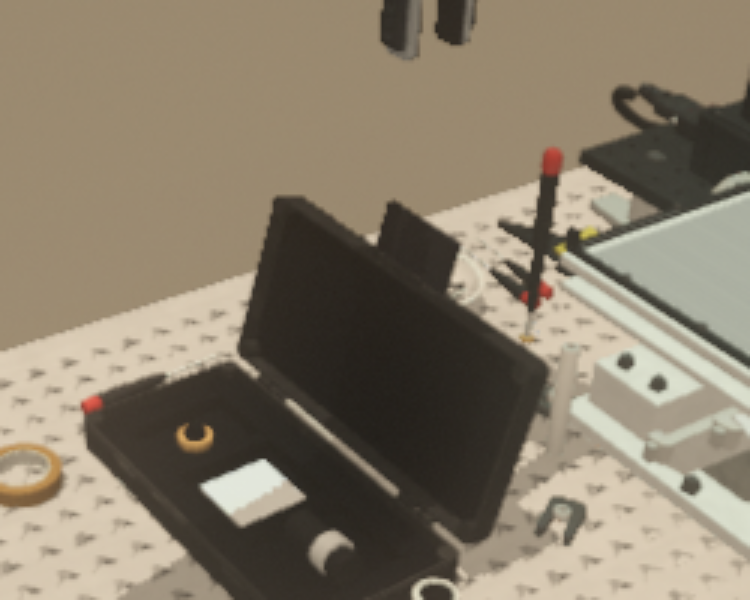

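The crop shows the finger tips at about full-frame (384,79) and (402,75). They are above the tab, whose top corners are at (382,128) and (403,140). The tips look higher than the TCP reading implies, so I'll check.

```bash
python3 - <<'E'
from h import *
print("start TCP side",proj("side",[.2601,.5676,.1977]),"tip seen ~ (97,86)")
p,d=grab_frame("top"); P=pts("top",d); s=state(); print("TCP top",proj("top",s["tool_pos"]),proj("top",s["tool_pos"]+[0,0,.027]))
cv2.imwrite("pics/t1.png",cv2.resize(p[20:180,240:440],None,fx=3,fy=3)[...,::-1])
p,d=grab_frame("side"); g=p[40:100,360:430].max(2); ys,xs=np.where(abs(p[40:100,360:430].astype(int)-p[62,362].astype(int)).sum(2)>60); 
for x in range(0,70,3):
    if (xs==x).any(): print(360+x,40+ys[xs==x].max(),end="; ")
for u,v in((385,79),(402,75)):
    f,cx,cy,R,t=cam("side"); o=-R.T@t; r=R.T@np.array([(u-cx)/f,(v-cy)/f,1])
    k=(.2165-o[1])/r[1]; print("\nat y=.2165:",o+k*r)
E
```

```text
start TCP side (np.float64(111.50562588427556), np.float64(97.56850433188654)) tip seen ~ (97,86)
TCP top (np.float64(319.0139523829355), np.float64(87.65601639641989)) (np.float64(319.6397569568983), np.float64(79.29921796995976))
366 48; 369 52; 372 53; 375 55; 378 75; 381 77; 384 79; 387 78; 390 67; 393 43; 396 72; 399 73; 402 74; 405 73; 408 66; 411 50; 414 46; 417 46; 420 44; 
at y=.2165: [0.64859642 0.2165     0.27774165]

at y=.2165: [0.68461795 0.2165     0.27687627]
```

View pics/t1.png

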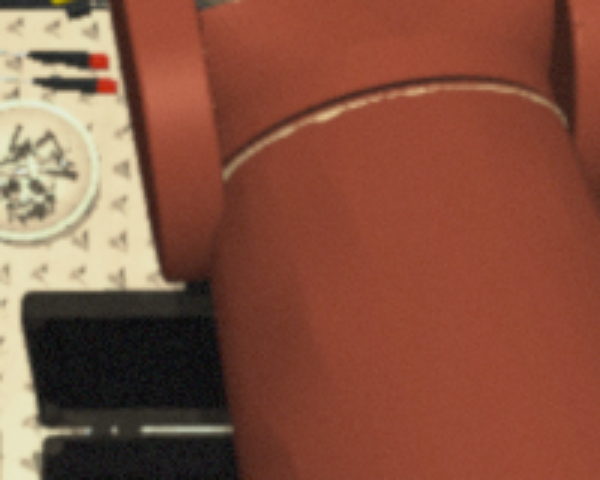

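Call:
{"method": "jog_arm", "body": {
  "targets": [
    [[-0.2, 0.05, 1.5], [0, 0, 0], 35],
    [[-0.2, 0.05, 2.8], [0, 0, 0], 35],
    [[-0.2, 0.05, 2.8], [0, 0, 0], 35]
  ]
}}

```text
time: 2.25
tool_pos: [0.6619, 0.2107, 0.175]
tool_rot: [-0.002, 0.691, 0.723, -0.003]
contact_force: [-0.3, -0.2, 0.0]
gripper_width: 0.353
grasp_force: 0.0
```

```bash
python3 - <<'E'
from h import *
p,d=grab_frame("side"); s=state(); print(s["tool_pos"],proj("side",s["tool_pos"]))
cv2.imwrite("pics/s2.png",cv2.resize(p[60:200,320:470],None,fx=5,fy=4)[...,::-1])
E
```

```text
[0.66346418 0.21085369 0.17776763] (np.float64(389.51411392515934), np.float64(130.81082113964237))
```

View pics/s2.png

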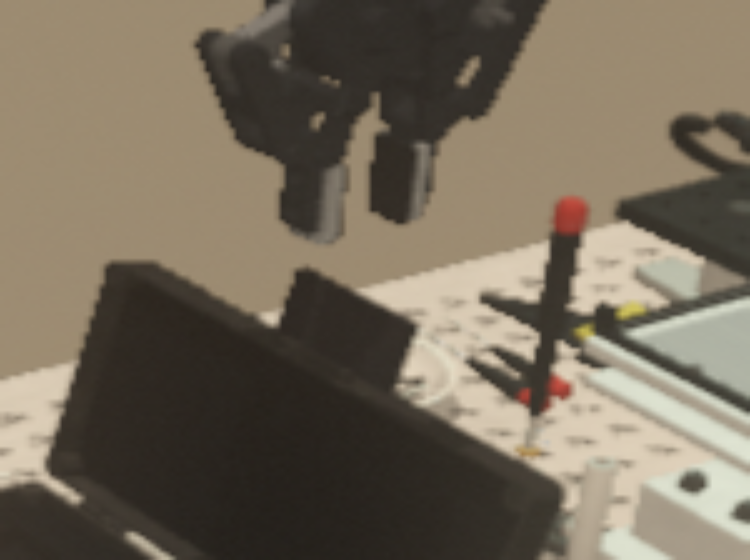

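The tips sit at about (384,120) and (400,115), just above the tab's top edge and on either side of it. They are roughly 27 mm behind the nominal TCP, and I'll use that offset. Next I descend to straddle the tab.

Call:
{"method": "jog_arm", "body": {
  "targets": [
    [[0, 0, 0.6], [0, 0, 0], 35],
    [[0, 0.05, 1.2], [0, 0, 0], 35],
    [[0, 0.05, 1.85], [0, 0, 0], 35],
    [[0, 0.05, 1.85], [0, 0, 0], 35]
  ]
}}

```text
time: 2.8
tool_pos: [0.6645, 0.2099, 0.1296]
tool_rot: [-0.001, 0.691, 0.723, -0.002]
contact_force: [0.7, 0.5, -0.6]
gripper_width: 0.347
grasp_force: 0.0
```

```bash
python3 - <<'E'
from h import *
p,d=grab_frame("side"); s=state(); print(s["tool_pos"],s["contact_force"],s["joint_pos"].round(3))
cv2.imwrite("pics/s3.png",cv2.resize(p[90:180,330:450],None,fx=6,fy=6)[...,::-1])
E
```

```text
[0.66531053 0.21005132 0.13103197] [-1.00485043 -0.5431465   0.09609183] [ 0.199  0.267  1.489 -0.     1.388  0.154]
```

View pics/s3.png

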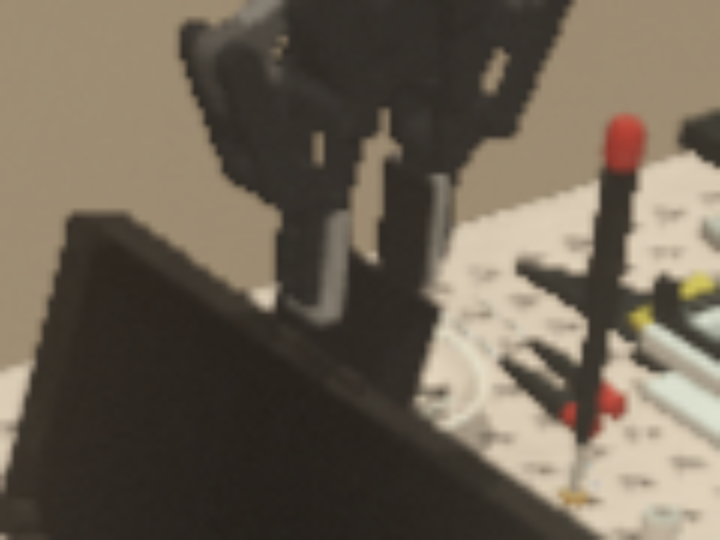

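The fingers now straddle the tab: the front tip is at about (383,143), just above the lid rim, and the back finger is behind the tab. Next I plan the arc, one call at a time.

```bash
cat > plan.py <<'E'
import sys; from h import *
from scipy.spatial.transform import Rotation as Ro
th0,th1,s0,s1=map(float,sys.argv[1:5]); amax=float(sys.argv[5]) if len(sys.argv)>5 else 45
ey=np.array([.9989,.0459,0]); ez=np.array([0,0,1.]); H=np.array([.6118,.2087,.025]); L=.027
st=state(); w,x,y,z=st["tool_rot"]; R0=Ro.from_quat([x,y,z,w]); p0=st["tool_pos"]
print("start",p0.round(4),"F",st["contact_force"].round(2),st["joint_pos"].round(2))
for i in range(1,9):
    th=th0+(th1-th0)*i/8; s=s0+(s1-s0)*i/8
    u=-np.cos(th)*ey+np.sin(th)*ez; n=np.sin(th)*ey+np.cos(th)*ez
    a=np.clip(np.pi/2-th,0,np.radians(amax))
    zt=np.sin(a)*ey-np.cos(a)*ez; yt=np.cos(a)*ey+np.sin(a)*ez; R=Ro.from_matrix(np.stack([np.cross(yt,zt),yt,zt],1))
    T=H+s*u+.015*n+L*zt
    print(round(th,3),(R0.inv().apply(T-p0)/.025).round(2).tolist(),(np.degrees((R0.inv()*R).as_rotvec())/8).round(2).tolist(),T.round(4))
E
python3 plan.py 1.80 1.48 .140 .140
```

```text
start [0.6653 0.2101 0.131 ] F [-1.   -0.54  0.1 ] [ 0.2   0.27  1.49 -0.    1.39  0.15]
1.76 [0.04, -0.5, -0.06] [-0.02, 0.0, -0.01] [0.6528 0.2106 0.1327]
1.72 [0.04, -0.72, -0.13] [-0.02, 0.0, -0.01] [0.6474 0.2103 0.1342]
1.68 [0.04, -0.93, -0.18] [-0.02, 0.0, -0.01] [0.6419 0.2101 0.1355]
1.64 [0.04, -1.16, -0.22] [-0.02, 0.0, -0.01] [0.6364 0.2098 0.1366]
1.6 [0.04, -1.38, -0.26] [-0.02, 0.0, -0.01] [0.6309 0.2096 0.1375]
1.56 [0.04, -1.59, -0.28] [-0.09, 0.0, -0.01] [0.6256 0.2093 0.1382]
1.52 [0.04, -1.77, -0.3] [-0.38, 0.0, -0.01] [0.621  0.2091 0.1386]
1.48 [0.04, -1.95, -0.31] [-0.67, 0.0, -0.01] [0.6165 0.2089 0.1389]
```

Call:
{"method": "jog_arm", "body": {
  "targets": [
    [[0, -0.25, -0.03], [0, 0, 0], 35],
    [[0, -0.5, -0.08], [0, 0, 0], 35],
    [[0, -0.75, -0.13], [0, 0, 0], 35],
    [[0, -1.0, -0.19], [0, 0, 0], 35],
    [[0, -1.25, -0.23], [0, 0, 0], 35],
    [[0, -1.5, -0.27], [-0.1, 0, 0], 35],
    [[0, -1.72, -0.3], [-0.4, 0, 0], 35],
    [[0, -1.95, -0.31], [-0.67, 0, 0], 35]
  ]
}}

```text
time: 3.85
tool_pos: [0.6168, 0.208, 0.1403]
tool_rot: [0.033, 0.69, 0.722, 0.034]
contact_force: [-0.2, 0.3, 0.4]
gripper_width: 0.349
grasp_force: 0.1
```

```bash
python3 plan.py 1.48 1.16 .140 .140; python3 - <<'E'
from h import *
p,d=grab_frame("side"); cv2.imwrite("pics/s4.png",cv2.resize(p[80:260,270:450],None,fx=3,fy=3)[...,::-1])
E
```

```text
start [0.6168 0.208  0.1403] F [-0.18  0.27  0.42] [ 0.22  0.09  1.68 -0.02  1.28  0.18]
1.44 [0.04, -0.2, 0.03] [-0.26, 0.0, -0.01] [0.6119 0.2087 0.139 ]
1.4 [0.04, -0.38, 0.02] [-0.54, 0.0, -0.01] [0.6074 0.2085 0.1389]
1.36 [0.03, -0.56, 0.01] [-0.83, 0.0, -0.01] [0.6028 0.2083 0.1386]
1.32 [0.03, -0.75, 0.01] [-1.12, 0.0, -0.01] [0.5983 0.2081 0.1382]
1.28 [0.03, -0.93, 0.02] [-1.4, 0.0, -0.01] [0.5938 0.2079 0.1376]
1.24 [0.03, -1.11, 0.04] [-1.69, 0.0, -0.01] [0.5893 0.2077 0.1367]
1.2 [0.03, -1.29, 0.06] [-1.97, 0.0, -0.01] [0.5849 0.2075 0.1358]
1.16 [0.03, -1.47, 0.09] [-2.26, 0.0, -0.01] [0.5805 0.2073 0.1346]
```

View pics/s4.png

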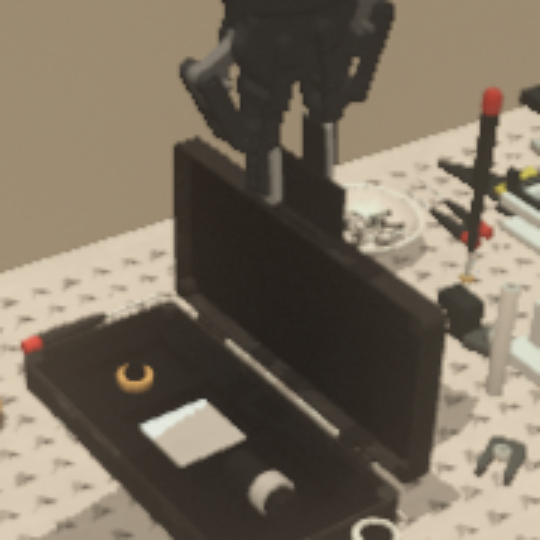

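The lid is following, nearly upright, with the front tip at about (358,145) in front of the tab. I continue past balance.

Call:
{"method": "jog_arm", "body": {
  "targets": [
    [[0, -0.2, 0.03], [-0.26, 0, 0], 35],
    [[0, -0.38, 0.02], [-0.54, 0, 0], 35],
    [[0, -0.56, 0.01], [-0.83, 0, 0], 35],
    [[0, -0.75, 0.01], [-1.12, 0, 0], 35],
    [[0, -0.93, 0.02], [-1.4, 0, 0], 35],
    [[0, -1.11, 0.04], [-1.69, 0, 0], 35],
    [[0, -1.29, 0.06], [-1.97, 0, 0], 35],
    [[0, -1.47, 0.09], [-2.26, 0, 0], 35]
  ]
}}

```text
time: 4.9
tool_pos: [0.5806, 0.2064, 0.1345]
tool_rot: [0.141, 0.677, 0.708, 0.147]
contact_force: [0.1, -0.1, 0.3]
gripper_width: 0.35
grasp_force: 0.0
```

```bash
python3 plan.py 1.16 0.84 .140 .139; python3 - <<'E'
from h import *
p,d=grab_frame("side"); cv2.imwrite("pics/s5.png",cv2.resize(p[80:260,270:450],None,fx=3,fy=3)[...,::-1])
E
```

```text
start [0.5806 0.2064 0.1345] F [ 0.14 -0.11  0.35] [ 0.27 -0.18  1.99 -0.11  0.93  0.27]
1.12 [0.03, -0.18, -0.02] [-0.29, 0.0, -0.01] [0.5762 0.2071 0.1331]
1.08 [0.03, -0.36, -0.03] [-0.58, 0.0, -0.01] [0.5719 0.2069 0.1315]
1.04 [0.03, -0.55, -0.03] [-0.87, 0.0, -0.01] [0.5678 0.2067 0.1297]
1.0 [0.03, -0.73, -0.02] [-1.15, 0.0, -0.01] [0.5637 0.2065 0.1278]
0.96 [0.03, -0.91, -0.01] [-1.44, 0.0, -0.01] [0.5597 0.2063 0.1257]
0.92 [0.03, -1.09, 0.01] [-1.72, 0.0, -0.01] [0.5558 0.2061 0.1234]
0.88 [0.03, -1.26, 0.04] [-2.01, 0.0, -0.01] [0.552 0.206 0.121]
0.84 [0.03, -1.44, 0.08] [-2.3, 0.0, -0.01] [0.5483 0.2058 0.1184]
```

View pics/s5.png

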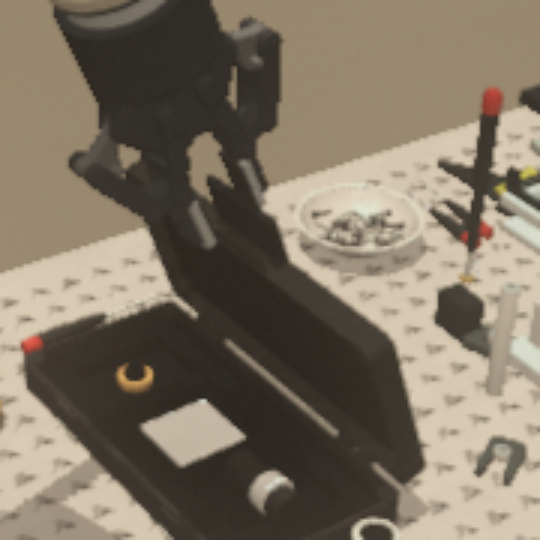

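The lid is just past balance (~1.25 rad), with the tab between the fingers. I'll check reach for the final pose with a quick kinematic fit.

```bash
python3 - <<'E'
import numpy as np
from scipy.optimize import least_squares
# x,y,z,alpha(deg along ey), j2,j3
D=np.array([[.6653,.2101,.131,0,.267,1.489],[.2601,.5676,.1977,0,.0533,1.6142],[.6622,.2165,.2486,0,.20,1.37],[.6168,.208,.1403,5.3,.09,1.68],[.5806,.2064,.1345,23.6,-.18,1.99]])
def W(q,Dl):
    a=np.radians(q[3]); return np.hypot(q[0]-Dl*np.sin(a)*.999,q[1]-Dl*np.sin(a)*.046), q[2]+Dl*np.cos(a)
def f(p):
    Dl,h,l1,l2,c2,c3=p; r=[]
    for q in D:
        w,z=W(q,Dl); a=q[4]+c2; b=a+q[5]+c3
        r+=[l1*np.sin(a)+l2*np.sin(b)-w, h+l1*np.cos(a)+l2*np.cos(b)-z]
    return r
best=min((least_squares(f,[.25,.3,.45,.4,0,c]) for c in (0,.3,-.3)),key=lambda s:s.cost); p=best.x; print(p.round(3),best.cost)
Dl,h,l1,l2,c2,c3=p
for lab,q in (("th.84,a42",[.548,.206,.118,42]),("end45",[.4918,.203,.021,45]),("end35",[.488,.203,.018,35]),("end25",[.484,.203,.015,25])):
    w,z=W(q,Dl); c=((w**2+(z-h)**2)-l1**2-l2**2)/(2*l1*l2); j3=np.arccos(c)-c3; print(lab,"wrist",w,z,"j3",j3)
E
```

```text
[0.302 0.221 0.419 0.614 0.011 0.119] 4.2600813436447495e-06
th.84,a42 wrist 0.39797180165492385 0.3426071602654822 j3 2.2799780036235378
end45 wrist 0.3387690089352079 0.23471506694505992 j3 2.4678604541627136
end35 wrist 0.37032998779852383 0.26557948677799376 j3 2.384076572264856
end25 wrist 0.4072790206751022 0.2889213291864435 j3 2.2877991530022403
```

Call:
{"method": "jog_arm", "body": {
  "targets": [
    [[0, -0.18, -0.02], [-0.29, 0, 0], 35],
    [[0, -0.36, -0.03], [-0.58, 0, 0], 35],
    [[0, -0.55, -0.03], [-0.87, 0, 0], 35],
    [[0, -0.73, -0.02], [-1.15, 0, 0], 35],
    [[0, -0.91, -0.01], [-1.44, 0, 0], 35],
    [[0, -1.09, 0.01], [-1.72, 0, 0], 35],
    [[0, -1.26, 0.04], [-2.0, 0, 0], 35],
    [[0, -1.26, 0.04], [-2.0, 0, 0], 35]
  ]
}}

```text
time: 5.95
tool_pos: [0.5512, 0.2049, 0.1197]
tool_rot: [0.232, 0.651, 0.681, 0.243]
contact_force: [-0.3, -0.2, -0.5]
gripper_width: 0.354
grasp_force: 0.2
```

```bash
python3 plan.py 0.88 0.52 .140 .138 42; python3 - <<'E'
from h import *
p,d=grab_frame("side"); cv2.imwrite("pics/s6.png",cv2.resize(p[100:280,250:430],None,fx=3,fy=3)[...,::-1])
E
```

```text
start [0.5512 0.2049 0.1197] F [-0.26 -0.15 -0.51] [ 0.32 -0.37  2.25 -0.3   0.62  0.46]
0.835 [0.04, -0.15, -0.07] [-0.34, 0.01, -0.0] [0.5473 0.2057 0.1186]
0.79 [0.04, -0.4, -0.07] [-0.34, 0.01, -0.0] [0.5424 0.2055 0.1146]
0.745 [0.04, -0.65, -0.05] [-0.34, 0.01, -0.0] [0.5378 0.2053 0.1104]
0.7 [0.04, -0.9, -0.03] [-0.34, 0.01, -0.0] [0.5333 0.2051 0.106 ]
0.655 [0.04, -1.15, 0.01] [-0.34, 0.01, -0.0] [0.5291 0.2049 0.1014]
0.61 [0.04, -1.4, 0.05] [-0.34, 0.01, -0.0] [0.525  0.2047 0.0966]
0.565 [0.04, -1.64, 0.11] [-0.34, 0.01, -0.0] [0.5212 0.2045 0.0916]
0.52 [0.04, -1.88, 0.18] [-0.34, 0.01, -0.0] [0.5177 0.2044 0.0865]
```

View pics/s6.png

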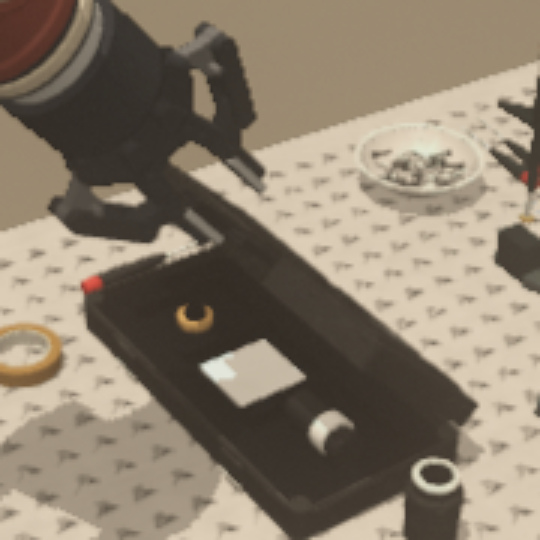

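The lid now rests on the lower finger, half open, with the finger tip at about (324,180). I keep lowering.

Call:
{"method": "jog_arm", "body": {
  "targets": [
    [[0, -0.15, -0.07], [-0.3, 0, 0], 35],
    [[0, -0.4, -0.07], [-0.3, 0, 0], 35],
    [[0, -0.65, -0.05], [-0.3, 0, 0], 35],
    [[0, -0.9, -0.03], [-0.3, 0, 0], 35],
    [[0, -1.15, 0.01], [-0.3, 0, 0], 35],
    [[0, -1.4, 0.05], [-0.3, 0, 0], 35],
    [[0, -1.64, 0.11], [-0.3, 0, 0], 35],
    [[0, -1.88, 0.18], [-0.3, 0, 0], 35]
  ]
}}

```text
time: 7.0
tool_pos: [0.5189, 0.2036, 0.0875]
tool_rot: [0.247, 0.646, 0.675, 0.258]
contact_force: [1.0, 0.3, 0.7]
gripper_width: 0.353
grasp_force: 0.1
```

```bash
python3 plan.py 0.52 0.2 .138 .138 42
```

```text
start [0.5189 0.2036 0.0875] F [1.05 0.27 0.66] [ 0.35 -0.43  2.36 -0.41  0.54  0.59]
0.48 [0.03, -0.28, 0.05] [-0.02, 0.0, -0.01] [0.5145 0.2042 0.082 ]
0.44 [0.03, -0.49, 0.11] [-0.02, 0.0, -0.01] [0.5115 0.2041 0.0773]
0.4 [0.03, -0.7, 0.18] [-0.02, 0.0, -0.01] [0.5087 0.204  0.0725]
0.36 [0.03, -0.91, 0.25] [-0.02, 0.0, -0.01] [0.5061 0.2038 0.0676]
0.32 [0.03, -1.12, 0.34] [-0.02, 0.0, -0.01] [0.5037 0.2037 0.0626]
0.28 [0.03, -1.32, 0.43] [-0.02, 0.0, -0.01] [0.5015 0.2036 0.0575]
0.24 [0.03, -1.51, 0.53] [-0.02, 0.0, -0.01] [0.4995 0.2035 0.0523]
0.2 [0.03, -1.71, 0.64] [-0.02, 0.0, -0.01] [0.4977 0.2035 0.0471]
```

Call:
{"method": "jog_arm", "body": {
  "targets": [
    [[0, -0.28, 0.05], [0, 0, 0], 35],
    [[0, -0.49, 0.11], [0, 0, 0], 35],
    [[0, -0.7, 0.18], [0, 0, 0], 35],
    [[0, -0.91, 0.25], [0, 0, 0], 35],
    [[0, -1.12, 0.34], [0, 0, 0], 35],
    [[0, -1.32, 0.43], [0, 0, 0], 35],
    [[0, -1.51, 0.53], [0, 0, 0], 35],
    [[0, -1.71, 0.64], [0, 0, 0], 35]
  ]
}}

```text
time: 8.0
tool_pos: [0.4979, 0.2027, 0.0471]
tool_rot: [0.247, 0.645, 0.675, 0.258]
contact_force: [-0.4, 0.6, -0.2]
gripper_width: 0.35
grasp_force: 0.2
```

```bash
python3 plan.py 0.2 0.0 .138 .138 42; python3 - <<'E'
from h import *
p,d=grab_frame("side"); cv2.imwrite("pics/s7.png",cv2.resize(p[130:290,230:430],None,fx=4,fy=3.7)[...,::-1])
E
```

```text
start [0.4979 0.2027 0.0471] F [-0.39  0.57 -0.21] [ 0.37 -0.4   2.42 -0.5   0.47  0.7 ]
0.175 [0.03, -0.12, 0.07] [-0.02, 0.0, -0.01] [0.4967 0.2034 0.0437]
0.15 [0.03, -0.24, 0.15] [-0.02, 0.0, -0.01] [0.4958 0.2034 0.0404]
0.125 [0.03, -0.36, 0.22] [-0.02, 0.0, -0.01] [0.4949 0.2033 0.037 ]
0.1 [0.03, -0.47, 0.3] [-0.02, 0.0, -0.01] [0.4942 0.2033 0.0336]
0.075 [0.03, -0.58, 0.39] [-0.02, 0.0, -0.01] [0.4935 0.2033 0.0302]
0.05 [0.03, -0.69, 0.47] [-0.02, 0.0, -0.01] [0.4929 0.2032 0.0268]
0.025 [0.03, -0.79, 0.56] [-0.02, 0.0, -0.01] [0.4924 0.2032 0.0234]
0.0 [0.03, -0.9, 0.65] [-0.02, 0.0, -0.01] [0.492  0.2032 0.0199]
```

View pics/s7.png

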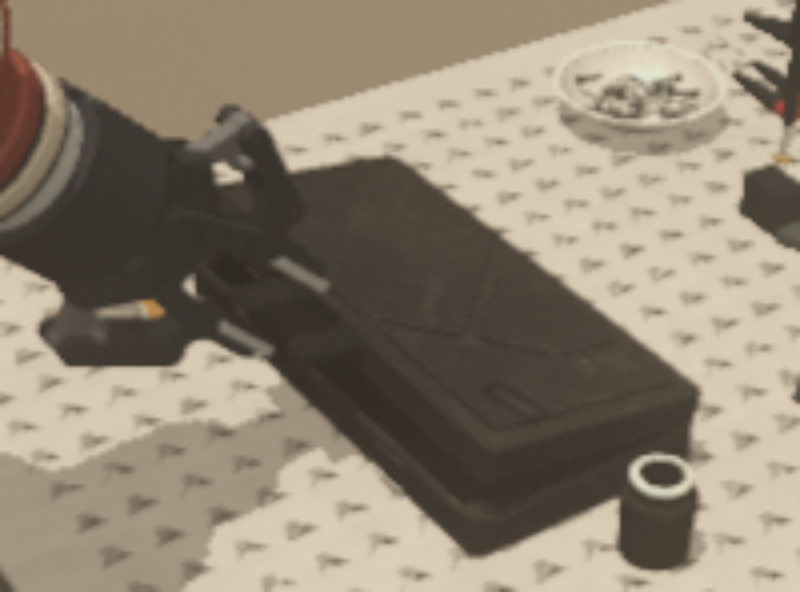

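The lid is nearly shut and carried by the lower finger, whose tip is at about (297,226). Now the last gentle stretch.

Call:
{"method": "jog_arm", "body": {
  "targets": [
    [[0, -0.12, 0.07], [0, 0, 0], 35],
    [[0, -0.24, 0.15], [0, 0, 0], 35],
    [[0, -0.36, 0.22], [0, 0, 0], 35],
    [[0, -0.47, 0.3], [0, 0, 0], 35],
    [[0, -0.58, 0.39], [0, 0, 0], 35],
    [[0, -0.69, 0.45], [0, 0, 0], 35],
    [[0, -0.77, 0.5], [0, 0, 0], 35],
    [[0, -0.77, 0.5], [0, 0, 0], 35]
  ]
}}

```text
time: 9.05
tool_pos: [0.4917, 0.2023, 0.0249]
tool_rot: [0.247, 0.646, 0.675, 0.258]
contact_force: [-0.3, -0.5, -0.6]
gripper_width: 0.348
grasp_force: 0.5
```

```bash
python3 - <<'E'
from h import *
p,d=grab_frame("side"); P=pts("side",d); s=state(); print(s["tool_pos"],s["contact_force"].round(2),s["joint_pos"].round(2))
ey=np.array([.9989,.0459]);ex=np.array([.0459,-.9989]); q=(P[...,:2]-[.5488,.2058]); X=q@ex;Y=q@ey
m=(X>.06)&(X<.115)&(Y>-.055)&(Y<.055)&(P[...,2]>.03)
k=np.polyfit(Y[m],P[...,2][m],1); print("lid slope",-k[0],"z mid",k[1],m.sum())
E
```

```text
[0.49174744 0.20237429 0.02499686] [-1.54 -0.62 -0.46] [ 0.38 -0.37  2.44 -0.56  0.42  0.77]
lid slope 0.027799188543074508 z mid 0.04594170255495275 1328
```

Call:
{"method": "jog_arm", "body": {
  "targets": [
    [[0, -0.06, 0], [0, 0, 0], 35],
    [[0, -0.12, 0], [0, 0, 0], 35],
    [[0, -0.18, 0], [0, 0, 0], 35],
    [[0, -0.22, 0], [0, 0, 0], 35],
    [[0, -0.22, -0.1], [0, 0, 0], 35],
    [[0, -0.22, -0.2], [0, 0, 0], 35]
  ]
}}

```text
time: 9.85
tool_pos: [0.4845, 0.2022, 0.0255]
tool_rot: [0.247, 0.645, 0.675, 0.258]
contact_force: [-0.8, -0.1, -0.0]
gripper_width: 0.351
grasp_force: 0.0
```

```bash
cat > chk.py <<'E'
from h import *
p,d=grab_frame("side"); P=pts("side",d); s=state(); print(s["tool_pos"],s["contact_force"].round(2))
ey=np.array([.9989,.0459]);ex=np.array([.0459,-.9989]); q=(P[...,:2]-[.5488,.2058]); X=q@ex;Y=q@ey
m=(X>.06)&(X<.115)&(Y>-.055)&(Y<.055)&(P[...,2]>.03)
k=np.polyfit(Y[m],P[...,2][m],1); print("lid slope",-k[0],"z mid",k[1],m.sum())
cv2.imwrite("pics/s8.png",cv2.resize(p[130:290,230:430],None,fx=4,fy=3.7)[...,::-1])
E
python3 chk.py
```

```text
[0.48454478 0.20224017 0.02582579] [-0.41  0.84  0.55]
lid slope 0.0013960951418034075 z mid 0.04423765854320826 1354
```

View pics/s8.png

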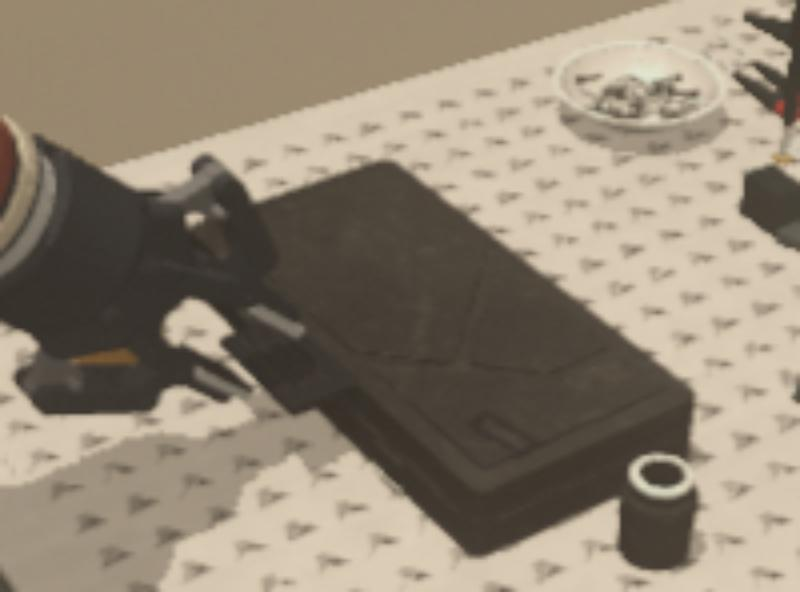

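The lid is flat shut and the lower finger is just clear of the tab edge, at about (290,236). I retreat backward, then up.

Call:
{"method": "jog_arm", "body": {
  "targets": [
    [[0, -0.04, -0.4], [0, 0, 0], 35],
    [[0, -0.08, -0.8], [0, 0, 0], 35],
    [[0, -0.1, -1.2], [0, 0, 0], 35],
    [[0, -0.1, -1.4], [0, 0, 0], 35],
    [[0, 0.4, -2.0], [0, 0, 0], 35],
    [[0, 1.0, -2.6], [0, 0, 0], 35],
    [[0, 1.0, -2.6], [0, 0, 0], 35],
    [[0, 1.0, -2.6], [0, 0, 0], 35]
  ]
}}

```text
time: 10.9
tool_pos: [0.4594, 0.2008, 0.0894]
tool_rot: [0.247, 0.646, 0.675, 0.258]
contact_force: [0.0, -0.5, 0.2]
gripper_width: 0.35
grasp_force: 0.0
```

```bash
python3 chk.py; python3 - <<'E'
from h import *
a=np.load("side0.npz")["p"].astype(int); b,_=grab_frame("side")
for n,(x0,y0,x1,y1) in dict(tape=(238,200,276,234),eye=(382,250,408,286)).items():
    for im in(a,b):
        c=im[y0:y1,x0:x1].astype(int); m=(c[...,0]-c[...,2]>60) if n=="tape" else c.max(2)<80
        ys,xs=np.where(m); print(n,len(xs),xs.mean().round(1),ys.mean().round(1))
r=lambda i:np.argwhere((i[180:210,265:300].astype(int)[...,0]-i[180:210,265:300].astype(int)[...,1])>70).mean(0)
print("driver red",r(a),r(b))
E
```

```text
[0.45912301 0.20065482 0.08886005] [0.34 0.14 0.28]
lid slope 0.0004132368836545054 z mid 0.04411046310245805 1355
tape 227 17.9 17.8
tape 166 18.0 22.5
eye 491 10.2 16.9
eye 482 10.2 17.0
driver red [14.03846154 15.11538462] [nan nan]<stdin>:7: RuntimeWarning: Mean of empty slice.
  ret = um.true_divide(
```

```bash
python3 -c "
from plant import *
print(job_done())"
```

```text
the job is handed in; nothing more can be done
None
```

I tipped the lid past its balance, caught it on the lower finger, lowered it fully shut (measured slope under 0.001 rad), backed the gripper clear and handed the job in. The eyepiece did not move; the gripper partly hid the tape roll and hid the driver's red end in the last image, so I couldn't confirm those two, but the arm never went near them.

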